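Stroke-test the rollers of a sprung roller bed

TASK

Check that the rollers of the sprung roller bed run freely: with the fingertips held together, stroke slowly and lightly along the tops of the five blue rollers, starting before the first roller at the red end and going on past the last one at the plain end, so that each in turn rolls its white stripe well away from the top, towards the plain end. Never press the deck down onto its stop or roll a roller backwards, leave the loose parts lying where they are, and finish clear of the bed.

Things in the scene. Friction and masses are not known exactly. Their poses are not given: they have to be found in the camera images.
- roller_bed: fixed sprung roller bed: dark base plate 224x100x10 mm, on it a deck with aluminium sides and five blue rollers lying crosswise (30 mm across, 62 long, at x = -72, -36, 0, 36, 72 mm). Origin: centre of its underside. x runs along the row from the red crossbar (-x end) to the plain one (+x), y along the axles, z up. Roller tops at z = 59 mm, side plates (y = +-34 to 39) at 50, end crossbars (x = +-87 to 105) at 44.
- first_top (a point): the middle of the top of the first roller, the one next to the red crossbar, with the deck up (a point of the base: it does not sink with the deck)
- last_top (a point): the middle of the top of the fifth and last roller, next to the plain end, with the deck up (does not sink with the deck)
- deck (a joint): how far the deck with all its rollers is pressed down on its springs, m: 0 up at rest, 0.012 on its stop. It starts to sink at about 1.5 N and sinks 1 mm for every further 0.5 N; about 7.5 N puts it on its stop. It rises again when let go.
- roller_1 (a joint): turn of roller 1 (counted from the red end), rad: 0 at the start, its white stripe straight up; grows when its top is drawn towards the plain end. It drags round with whatever is stroked over it, with slight friction, and stays where it is left.
- roller_2 (a joint): turn of roller 2 (counted from the red end), rad: 0 at the start, its white stripe straight up; grows when its top is drawn towards the plain end. It drags round with whatever is stroked over it, with slight friction, and stays where it is left.
- roller_3 (a joint): turn of roller 3 (counted from the red end), rad: 0 at the start, its white stripe straight up; grows when its top is drawn towards the plain end. It drags round with whatever is stroked over it, with slight friction, and stays where it is left.
- roller_4 (a joint): turn of roller 4 (counted from the red end), rad: 0 at the start, its white stripe straight up; grows when its top is drawn towards the plain end. It drags round with whatever is stroked over it, with slight friction, and stays where it is left.
- roller_5 (a joint): turn of roller 5 (counted from the red end), rad: 0 at the start, its white stripe straight up; grows when its top is drawn towards the plain end. It drags round with whatever is stroked over it, with slight friction, and stays where it is left.
- bearing: loose ball bearing, a ring 47 mm across and 14 mm high lying flat beside the bed; origin: centre of its underside
- bolt: loose steel hex bolt 78 mm long, 20 mm high, lying beside the bed; origin: centre of its underside, length along y
- nylon: loose white nylon block 24 x 50 x 24 mm beside the bed; origin: centre of its underside, length along y

How it is judged:
On the way, in this order (a step that is already met when the one before it is completed fails the run):
1. roller 1 has been rolled towards the plain end by more than 0.4 rad (about 23 degrees) (value of joint roller_1 above 0.4 rad), for 0.05 s.
2. roller 2 has been rolled towards the plain end by more than 0.4 rad (about 23 degrees) (value of joint roller_2 above 0.4 rad), for 0.05 s.
3. roller 3 has been rolled towards the plain end by more than 0.4 rad (about 23 degrees) (value of joint roller_3 above 0.4 rad), for 0.05 s.
4. roller 4 has been rolled towards the plain end by more than 0.4 rad (about 23 degrees) (value of joint roller_4 above 0.4 rad), for 0.05 s.
5. roller 5 has been rolled towards the plain end by more than 0.4 rad (about 23 degrees) (value of joint roller_5 above 0.4 rad), for 0.05 s.
At the end, for the whole second after the job is handed in: All five rollers stand rolled more than 0.4 rad towards the plain end, the deck is up again (within 2 mm), and the bearing, bolt and nylon block lie within 15 mm of where they were (value of joint each of roller_1, roller_2, roller_3, roller_4, roller_5 above 0.4 rad and value of joint deck below 0.002 m and distance of each of bearing, bolt, nylon from where it was at the start of the episode below 0.015 m); the robot touches nothing.
It fails at once if the deck is pressed onto its stop (more than 11.5 mm down) (value of joint deck above 0.0115 m).
It fails at once if a roller is rolled backwards, towards the red end, by more than 0.3 rad (value of joint any of roller_1, roller_2, roller_3, roller_4, roller_5 below -0.3 rad).
It fails at once if a loose part is shifted more than 15 mm or lifted (distance of any of bearing, bolt, nylon from where it was at the start of the episode above 0.015 m).
It also fails if it takes over 35 s, if anything falls off the work surface, if the arm or the gripper's body presses on something with over 40 N, if the wrist force passes 120 N, or if a joint passes its speed limit or range.

ROBOT

A 6-joint arm with a two-finger parallel gripper is mounted at the origin on a cart in front of the work surface, level with it; the furniture and walls round the work are solid. World frame = base frame: x ahead of the robot, y to its left, z up, the work surface at z = 0. Lengths are in m, angles in rad, forces in N, time in s.
With the tool pointing down it reaches from about 0.35 to 0.775 m from the base axis. Payload 7.3 kg.
Tool frame: the origin (TCP) lies midway between the tips of the shut fingers; the grasp point (between the pads) lies robot.grasp_offset behind it (robot.grasp_offset is the distance from the TCP to the grasp point, in m); z points along the fingers, x is the direction in which the jaws open and shut, and the axes are right-handed (so a half turn about z gives the same grasp; the last joint's range is limited). The gripper opens to 92 mm and grips with 3 to 60 N. Pads are 19 mm wide; open, the fingers measure 130 mm over their backs; the gripper's body (75 mm by 190 mm) begins 47 mm behind the grasp point.
Start: joints at [1.145, 0.342, 1.524, -0, 1.275, -0.146], TCP at [0.145, 0.505, 0.191] pointing down, gripper open.
Joint ranges: [-2.53, 2.53], [-0.77, 2.02], [0.04, 2.7], [-1, 4.14], [0.28, 2.66], [-3.11, 3.11]. Speed limits (rad/s): [2.57, 2.57, 3.14, 3.14, 3.14, 3.14].

INTERFACE

Orientations are given as [roll, pitch, yaw] about the fixed x, y, z axes, in that order (R = Rz(yaw) Ry(pitch) Rx(roll)).
In Python, from cell import robot gives the robot as it stands. The module is installed in compiled form; this text tells all that it offers.
- The arm moves only by the tool move_arm, never from a script. Its argument "increments" is a list of rows, each a list of 7 numbers: the finger opening in mm, from 0 to 91.8, then the shift along the tool's x, y, z in mm, then the turn, a rotation vector about the tool's x, y, z in rad. A call has 1 to 12 rows; each row shifts and turns the pose as measured when the row begins, along the tool's axes as they then stand; what a row does not reach is not made up. A row lasts 1/8 s, in which the tool goes at most 62.5 mm and 10.7 degrees, less where a joint would pass 70% of its speed; a pose out of reach is approached as far as the arm can. A call is refused whole if a number of a shift passes 62.5 or a number of a turn 0.188, either way. A call with a gripper value outside its range is refused whole. The fingers move at their own pace and stop on an object; "newtons" is the grip in N (left out, the last holds). Time passes only in rows, so rows that do not move let the fingers close. It gives the time, the measured TCP pose, the force and the opening at its end, in the units of the state.
- robot.observe(): the state, without advancing time (a new reading comes with each control period).
- robot.read_camera(name): name is "side" or "top"; returns a dict with "img" (480x640x3 uint8, red, green, blue), "fx", "fy", "cx", "cy" (pixels), "T" (4x4, takes a point from camera to world coordinates). Camera axes: x right, y down, z forward; pixel columns grow to the right and rows downward; lengths in m; the calibration is good to about 2 mm. A picture is of the moment at which its call begins. There is no depth.
- robot.hand_in(): hands the job in, once; it reports no verdict.
Trained networks look in the newest picture that a camera, given by its name, has taken for a name from the list of things; names that differ only in an ending like _2 or _b are one class to them, and where a whole thing is asked for, a point or a joint stands for the part that bears it (a point fixed in the world has none). Each returns a list of dicts, best first, with "conf" (0 to 1); they miss things now and then, are a little off and sometimes report something else, mostly with a low value. They report only what shows in the picture. A call takes as long as a camera call.
- robot.look_for(thing, camera): "rect" ([left, top, width, height] in pixels, round what is visible of it).
The state is a dict: "time": time; "qpos": joint angles; "qvel": joint speeds; "joint_efforts": joint torques, N m; "tool_pos": TCP position; "tool_rot": TCP orientation; "contact_force": force on the tool from outside, world axes, zero at the start; "torque": the same for the moment, N m; "opening": finger opening in m.
Only numpy, scipy, OpenCV 4.12 (cv2) and the standard library are available. Lean on these libraries where they do the work, as an engineer would, in place of code of your own. Each camera call takes 0.05 s, during which the arm holds its last target.

## Working session

There is one attempt and no reset: what is moved stays moved. The work goes in short steps, Python scripts to look and compute and a tool call to move; the robot and the scene stay as the last step left them, time stands still between calls to the robot, and variables do not carry over. Pictures are saved under pics/ and viewed, and the job is handed in when it is done.

Besides the shell and the picture viewer there is one more tool, called after "Call:" as name(argument=value, ...) on one line, values as JSON. move_arm: Moves the arm, as the interface text tells. Its arguments: {"type":"object","properties":{"increments":{"type":"array"},"newtons":{"type":"number"}},"required":["increments"]}

```bash
mkdir -p pics
python3 - <<'E'
from cell import robot
import cv2,numpy as np
o=robot.observe();print(o)
for c in("top","side"):
    d=robot.read_camera(c);cv2.imwrite(f"pics/{c}0.png",d["img"][:,:,::-1]);np.savez(f"{c}0.npz",**d)
    print(c,d["fx"],d["fy"],d["cx"],d["cy"],np.round(d["T"],4).tolist())
    for t in("roller_bed","roller_1","bearing","bolt","nylon"):
        print(t,robot.look_for(t,c)[:5])
print(robot.grasp_offset)
E
```

```text
{'time': 0.0, 'qpos': array([ 1.14501432e+00,  3.42720376e-01,  1.52499411e+00, -3.86634320e-05,
        1.27535901e+00, -1.46029586e-01]), 'qvel': array([-0.00096935,  0.00154329, -0.00082779,  0.0010695 , -0.00115704,
        0.0003755 ]), 'joint_efforts': array([-2.75258590e-04, -4.31251502e+01, -2.44213110e+01,  7.17507675e-02,
        5.61498245e-02, -1.34313368e-04]), 'tool_pos': array([0.144785  , 0.50418464, 0.19045419]), 'tool_rot': array([-3.14141375e+00,  1.47047010e-03,  1.29105532e+00]), 'contact_force': array([ 0.34782252, -0.99611971,  0.33714155]), 'torque': array([-0.01598484, -0.00172525,  0.06459702]), 'opening': 0.0919309461905916}
top 546.4619887918091 546.4619887918091 310.0891191256025 241.79498710506746 [[0.0111, -0.9922, 0.1241, 0.4917], [-0.9999, -0.0112, 0.0, 0.1953], [0.0013, -0.1241, -0.9923, 0.9606], [0.0, 0.0, 0.0, 1.0]]
roller_bed [{'rect': [211.3, 228.2, 131.2, 115.4], 'conf': 0.9}]
roller_1 [{'rect': [299.3, 243.8, 29.2, 38.7], 'conf': 0.81}, {'rect': [242.9, 276.6, 31.5, 38.5], 'conf': 0.77}, {'rect': [278.2, 251.6, 35.3, 41.1], 'conf': 0.65}, {'rec
[... 403 characters left out ...]
 [[-0.9076, -0.1865, 0.376, 0.1969], [-0.4197, 0.4034, -0.8131, 0.982], [-0.0001, -0.8958, -0.4445, 0.5022], [0.0, 0.0, 0.0, 1.0]]
roller_bed [{'rect': [296.2, 238.7, 75.5, 97.9], 'conf': 0.63}]
roller_1 [{'rect': [310.0, 286.7, 47.3, 13.5], 'conf': 0.77}, {'rect': [304.4, 258.9, 47.6, 14.7], 'conf': 0.7}, {'rect': [309.9, 248.2, 33.5, 12.6], 'conf': 0.68}, {'rect': [310.0, 270.2, 48.0, 16.8], 'conf': 0.67}, {'rect': [308.7, 237.8, 39.0, 16.7], 'conf': 0.64}]
bearing [{'rect': [423.8, 246.5, 31.0, 13.5], 'conf': 0.89}, {'rect': [310.9, 283.0, 41.8, 18.7], 'conf': 0.55}]
bolt [{'rect': [298.2, 215.0, 31.0, 22.5], 'conf': 0.62}]
nylon [{'rect': [214.9, 248.7, 29.7, 21.3], 'conf': 0.86}]
0.0188
```

Run:
```python
import cv2
a=cv2.imread("pics/top0.png");cv2.imwrite("pics/topc.png",cv2.resize(a[140:390,190:430],None,fx=2.4*1,fy=2.4,interpolation=cv2.INTER_CUBIC))
a=cv2.imread("pics/side0.png");cv2.imwrite("pics/sidec.png",cv2.resize(a[190:350,200:460],None,fx=3,fy=3,interpolation=cv2.INTER_CUBIC))
```

```text
(no output)
```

View pics/topc.png

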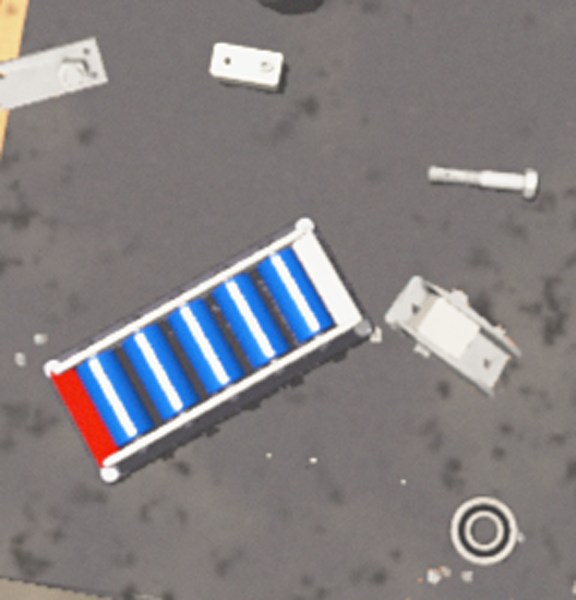

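View pics/sidec.png

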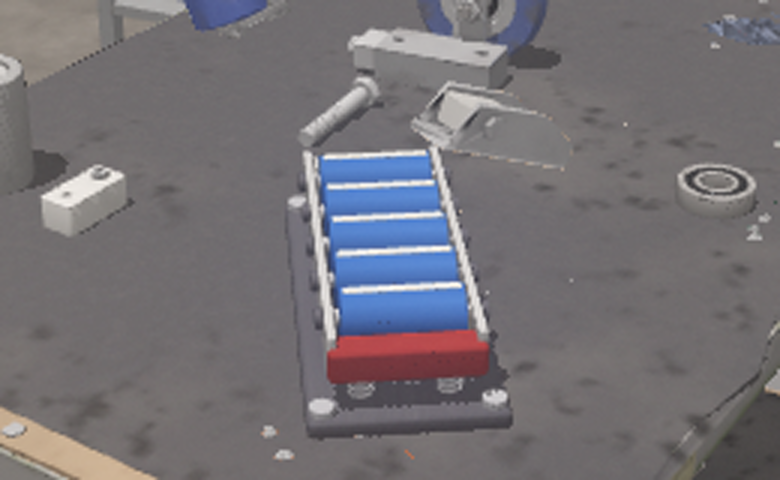

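View pics/top0.png

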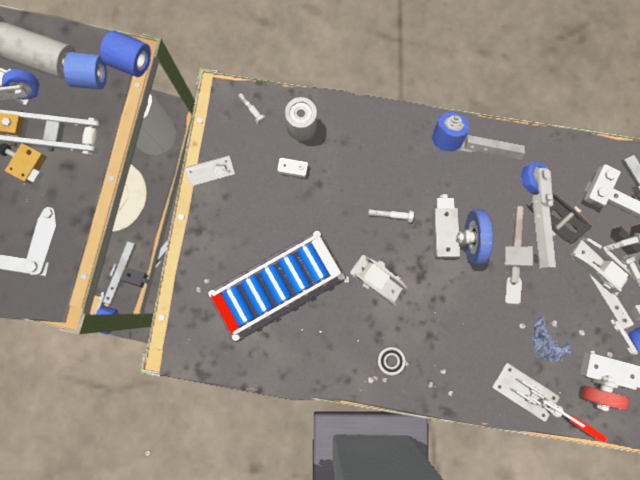

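Top view: bed at about (275, 285) px, red end lower left, stripes up. The bearing (391, 361), bolt (391, 215) and nylon (293, 168) are all off to the side of it. In the side view the red end is nearest. I'll fit the bed pose from the stripe ends in both views.

```bash
cat > fit.py <<'E'
import numpy as np,cv2
from scipy.optimize import least_squares
top=np.array([[92,357],[131,435],[138,335],[180,410],[183,309],[225,385],[228,282],[270,357],[273,254],[317,328]])/2.4+[190,140]
side=np.array([[343,290],[465,285],[337,254],[455,249],[331,219],[447,214],[327,187],[437,182],[322,157],[430,152]])/3+[200,190]
D={c:dict(np.load(f"{c}0.npz")) for c in("top","side")}
def proj(d,P):
    Q=(np.linalg.inv(d["T"])@np.c_[P,np.ones(len(P))].T)[:3]
    return np.c_[d["fx"]*Q[0]/Q[2]+d["cx"],d["fy"]*Q[1]/Q[2]+d["cy"]]
def W(p,L):
    c,s=np.cos(p[2]),np.sin(p[2]); return np.c_[p[0]+c*L[:,0]-s*L[:,1],p[1]+s*L[:,0]+c*L[:,1],L[:,2]+p[3]]
L=np.array([[x,s*.031,.059] for x in(-.072,-.036,0,.036,.072) for s in(1,-1)])
def run(cams,freez=True):
    def r(p):
        p=np.r_[p,0][:4]
        return np.concatenate([(proj(D[c],W(p,L))-m).ravel() for c,m in cams])
    return least_squares(r,[.4,.2,-.5]+([0] if freez else []),loss="soft_l1")
if __name__=="__main__":
    for n,c in(("both",[("top",top),("side",side)]),("top",[("top",top)]),("side",[("side",side)])):
        for f in (True,False):
            s=run(c,f);print(n,f,np.round(s.x,4),"rms",np.sqrt(np.mean(s.fun**2)))
    p=np.r_[run([("top",top),("side",side)],False).x,0]
    print("first/last",W(p,np.array([[-.072,0,.059],[.072,0,.059]])))
    for c,sl,k,o in(("top",(slice(200,370),slice(190,430)),3,(190,200)),("side",(slice(190,350),slice(200,460)),3,(200,190))):
        im=cv2.resize(D[c]["img"][sl][:,:,::-1].copy(),None,fx=k,fy=k,interpolation=cv2.INTER_CUBIC)
        box=np.array([[a*.112,b*.05,z] for a in(-1,1) for b in(-1,1) for z in (0,.01)])
        for q,col in((proj(D[c],W(p,L)),(0,255,0)),(proj(D[c],W(p,box)),(0,255,255))):
            for u in q: cv2.circle(im,tuple(int(v) for v in (u+.5-o)*k),3,col,1)
        cv2.imwrite(f"pics/fit_{c}.png",im)
E
python3 fit.py
```

```text
both True [ 0.5315  0.2516 -1.0429  0.0012] rms 1.2536633230095158
both False [ 0.5319  0.2511 -1.0403] rms 1.2701429002499374
top True [ 0.5347  0.253  -1.0423 -0.0107] rms 0.7457856818723186
top False [ 0.5343  0.2524 -1.0427] rms 0.7925702704559501
side True [ 0.5338  0.2415 -1.0401 -0.0045] rms 0.32278645077462564
side False [ 0.5304  0.2488 -1.0407] rms 0.3670278993404895
first/last [[0.49544326 0.31318819 0.059     ]
 [0.56830503 0.18898206 0.059     ]]
```

View pics/fit_top.png

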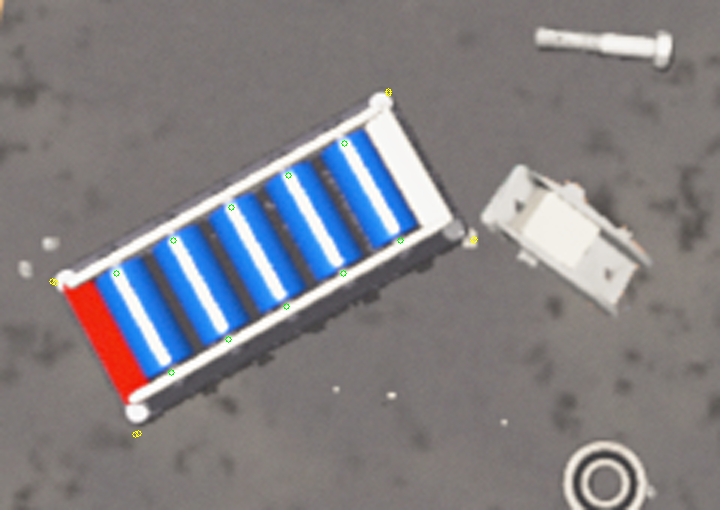

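View pics/fit_side.png

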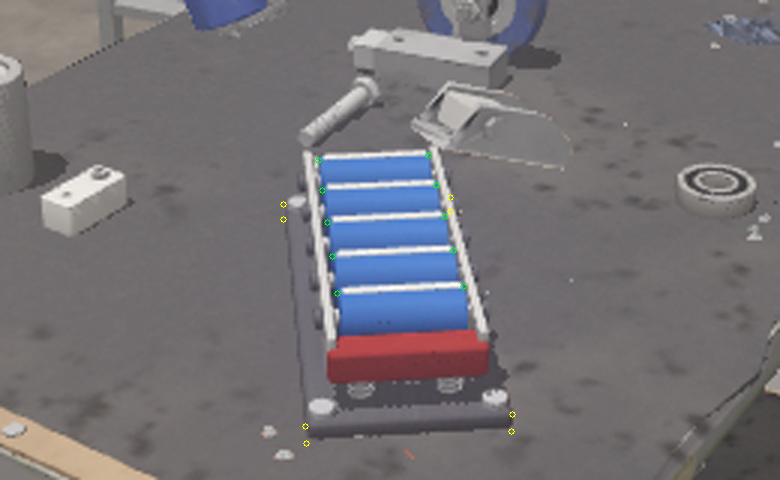

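The overlay is a few px off in the top view, so my hand readings were poor. I'll segment the stripes instead.

```bash
cat > fit2.py <<'E'
import numpy as np,cv2
from scipy.optimize import least_squares
from fit import D,proj,W
def blobs(c):
    im=D[c]["img"].astype(int); r,g,b=im[...,0],im[...,1],im[...,2]
    blue=((b>120)&(b-r>60)).astype(np.uint8)
    roi=np.zeros_like(blue); 
    if c=="top": roi[230:345,205:345]=1
    else: roi[235:310,295:375]=1
    n,l,st,ce=cv2.connectedComponentsWithStats(blue*roi)
    return [(st[i],ce[i]) for i in range(1,n) if st[i][4]>15]
for c in D:
    for s,ce in blobs(c): print(c,s,np.round(ce,1))
im=D["top"]["img"][225:345,205:345][:,:,::-1];cv2.imwrite("pics/z_top.png",cv2.resize(im,None,fx=5,fy=5,interpolation=cv2.INTER_NEAREST))
im=D["side"]["img"][235:340,290:375][:,:,::-1];cv2.imwrite("pics/z_side.png",cv2.resize(im,None,fx=5.5,fy=5.5,interpolation=cv2.INTER_NEAREST))
E
python3 fit2.py
```

```text
top [297 243  32  40 509] [312.3 262.7]
top [278 254  33  40 534] [293.8 273. ]
top [259 264  33  41 536] [275.2 283.7]
top [241 275  32  40 541] [256.3 294.3]
top [222 286  32  40 522] [237.7 305. ]
side [ 306  240   50   61 1998] [329.6 272.3]
```

View pics/z_top.png

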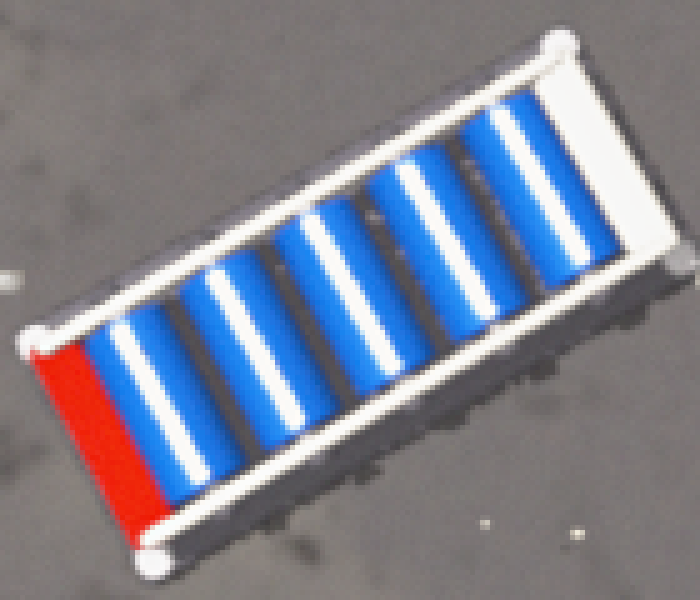

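View pics/z_side.png

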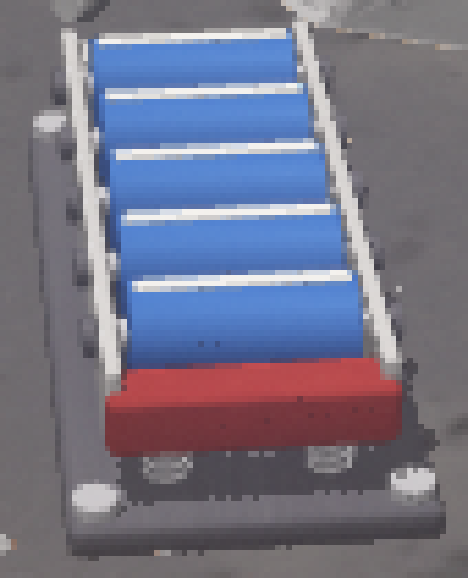

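```bash
cat > fit3.py <<'E'
import numpy as np,cv2
from scipy.optimize import least_squares
from fit import D,proj,W
top=np.array([(120,320),(202,488),(215,268),(298,432),(309,215),(394,377),(404,163),(489,321),(497,107),(582,267)])/5+[204.5,224.5]
side=np.array([(132,287),(352,275),(122,217),(335,210),(116,156),(318,146),(106,94),(303,87),(98,40),(287,34)])/5.5+[289.5,234.5]
def run(cams,freez):
    def r(p):
        q=[p[0],p[1],p[2],p[4] if freez else 0]
        L=np.array([[x,s*p[3],.059] for x in(-.072,-.036,0,.036,.072) for s in(1,-1)])
        return np.concatenate([(proj(D[c],W(q,L))-m).ravel() for c,m in cams])
    return least_squares(r,[.53,.25,-1.04,.031]+([0] if freez else []))
if __name__=="__main__":
    for n,c in(("both",[("top",top),("side",side)]),("top",[("top",top)]),("side",[("side",side)])):
        for f in (True,False):
            s=run(c,f);print(n,f,np.round(s.x,4),"rms",np.sqrt(np.mean(s.fun**2)))
E
python3 fit3.py
```

```text
both True [ 0.5326  0.2518 -1.0451  0.0297  0.0018] rms 0.9373299640885743
both False [ 0.5329  0.2513 -1.045   0.0297] rms 1.0407994520969412
top True [ 0.5347  0.2531 -1.0482  0.0303 -0.0051] rms 0.4563728382698178
top False [ 0.5345  0.2527 -1.0482  0.0302] rms 0.4728667851774198
side True [ 0.5277  0.2581 -1.0451  0.029   0.0059] rms 0.18182986417913558
side False [ 0.5321  0.2484 -1.0442  0.0294] rms 0.23522778453604876
```

Bed fit: centre about (0.533, 0.2515), yaw −1.045 rad. The views agree to about 2–3 mm. I'll close the fingers and turn the tool so that its y axis runs along the row towards the plain end (yaw 0.526). That puts the narrow 19 mm side along the stroke.

Call:
move_arm(increments=[[0,0,0,0,0,0,0.18],[0,0,0,0,0,0,0.18],[0,0,0,0,0,0,0.18],[0,0,0,0,0,0,0.18],[0,0,0,0,0,0,0.045],[0,0,0,0,0,0,0]], newtons=10)

```text
time: 1.35
tool_pos: [0.1449, 0.5046, 0.1913]
tool_rot: [-3.141, -0.0, 0.501]
contact_force: [-0.2, -0.7, 0.0]
opening: 0.0364
```

```bash
cat > loc.py <<'E'
import numpy as np
from scipy.spatial.transform import Rotation as R
from cell import robot
import sys
o=robot.observe()
B=(0.533,0.2515,-1.045)
c,s=np.cos(B[2]),np.sin(B[2]);d=o["tool_pos"][:2]-B[:2]
print("t",o["time"],"bed-local mm",np.round(1e3*np.array([c*d[0]+s*d[1],-s*d[0]+c*d[1],o["tool_pos"][2]]),2),"rot",np.round(o["tool_rot"],4),"F",np.round(o["contact_force"],2),"open",round(o["opening"],4))
Rt=R.from_euler("xyz",o["tool_rot"])
Rg=R.from_euler("xyz",[np.pi,0,B[2]+np.pi/2])
print("turn needed",np.round((Rt.inv()*Rg).as_rotvec(),4))
if len(sys.argv)>3:
    l=np.array([float(v) for v in sys.argv[1:4]])/1e3
    w=np.array([B[0]+c*l[0]-s*l[1],B[1]+s*l[0]+c*l[1],l[2]])
    print("shift mm",np.round(1e3*Rt.inv().apply(w-o["tool_pos"]),1))
E
python3 loc.py -100 0 120
```

```text
t 1.35 bed-local mm [-413.68 -208.63  191.26] rot [-3.1414e+00 -2.0000e-04  5.0110e-01] F [-0.16 -0.67  0.03] open 0.0364
turn needed [-0.0002 -0.0002 -0.0247]
shift mm [216.3 308.4  71.2]
```

Call:
move_arm(increments=[[0,27,38,0,0,0,-0.025],[0,27,38,0,0,0,0],[0,27,38,0,0,0,0],[0,27,38,0,0,0,0],[0,27,38,0,0,0,0],[0,27,38,0,0,0,0],[0,27,38,10,0,0,0],[0,0,0,20,0,0,0]])

```text
time: 2.35
tool_pos: [0.4526, 0.3673, 0.1623]
tool_rot: [-3.14, -0.006, 0.541]
contact_force: [-0.3, 0.8, -1.0]
opening: 0.0004
```

```bash
python3 loc.py -100 0 75
```

```text
t 2.35 bed-local mm [-140.54  -11.44  162.26] rot [-3.1405 -0.0061  0.5408] F [-0.35  0.75 -0.97] open 0.0004
turn needed [-0.0011 -0.0061  0.015 ]
shift mm [10.3 40.8 87.3]
```

Call:
move_arm(increments=[[0,10,25,0,-0.001,-0.006,0.015],[0,0,15,30,0,0,0],[0,0,0,30,0,0,0],[0,0,0,27,0,0,0],[0,0,0,0,0,0,0]])

```text
time: 2.98
tool_pos: [0.4829, 0.3358, 0.0712]
tool_rot: [-3.141, 0.002, 0.529]
contact_force: [0.6, 0.2, -0.6]
opening: 0.0006
```

```bash
python3 loc.py -100 0 55
python3 - <<'E'
from cell import robot
import cv2
for c in("top","side"):
    d=robot.read_camera(c)["img"][:,:,::-1]
    d=d[200:360,190:370] if c=="top" else d[170:350,250:430]
    cv2.imwrite(f"pics/{c}1.png",cv2.resize(d,None,fx=3.3,fy=3.3))
E
```

```text
t 2.975 bed-local mm [-98.04  -1.04  71.23] rot [-3.1413e+00  2.4000e-03  5.2950e-01] F [ 0.56  0.21 -0.57] open 0.0006
turn needed [-0.0003  0.0024  0.0037]
shift mm [ 1.1 -2.  16.2]
```

View pics/top1.png

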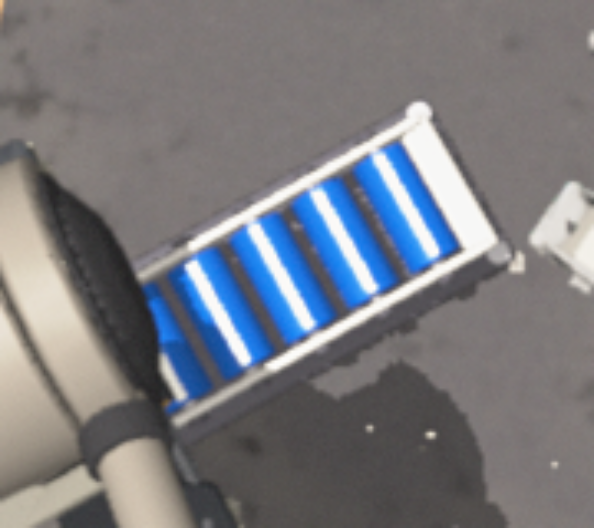

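View pics/side1.png

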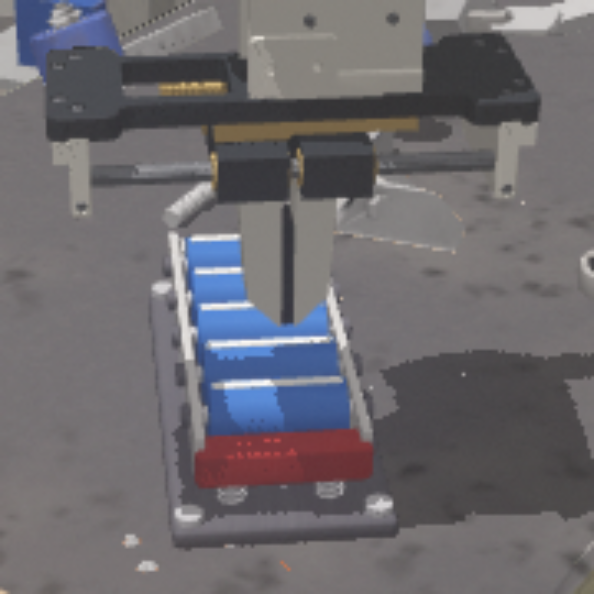

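Side view: the fingertips appear at crop (290, 322), over roller 3, further on than I expected. I'll project the TCP into the image to check.

Run:
```python
import numpy as np
from fit import D,proj,W
from cell import robot
o=robot.observe()
P=o["tool_pos"][None]
print((proj(D["side"],P)-[250,170])*3.3,(proj(D["top"],P)-[190,200])*3.3)
p=[.533,.2515,-1.045,0]
print((proj(D["side"],W(p,np.array([[-.072,0,.059],[0,0,.059],[-.096,0,.044],[-.098,-.001,.071]])))-[250,170])*3.3)
d=robot.read_camera("side"); print(np.abs(d["T"]-D["side"]["T"]).max(),d["fx"],d["cx"],d["cy"])
print(robot.observe()["tool_pos"],robot.observe()["qpos"])
```

```text
[[275.17702736 385.51381352]] [[103.36442376 374.89853786]]
[[271.01668715 383.45521328]
 [255.78558854 305.5771933 ]
 [276.42684473 441.32240699]
 [279.56680445 390.66408074]]
0.0 581.204745583187 326.4796658201215 237.47519682156144
[0.48493308 0.33706979 0.07438396] [ 4.77562071e-01  5.68163748e-01  1.49849412e+00  2.41876231e-04
  1.07079226e+00 -5.17548600e-02]
```

Run:
```python
from cell import robot
import cv2
d=robot.read_camera("side")["img"][:,:,::-1]
cv2.imwrite("pics/side2.png",cv2.resize(d[210:330,290:400],None,fx=5,fy=5,interpolation=cv2.INTER_NEAREST))
cv2.imwrite("pics/side2f.png",d)
```

```text
(no output)
```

View pics/side2.png

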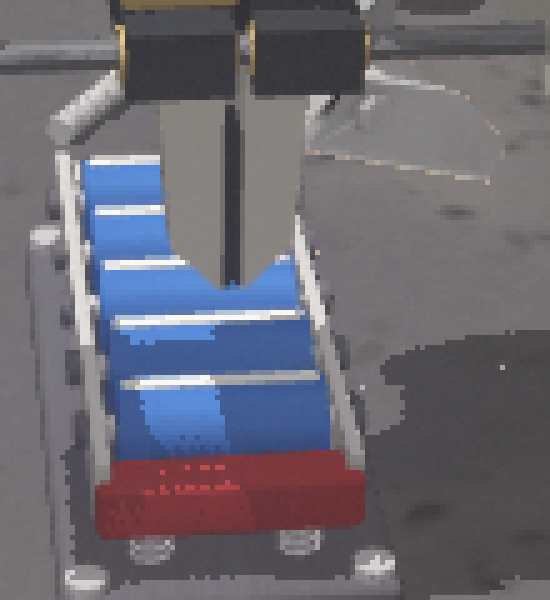

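View pics/side2f.png

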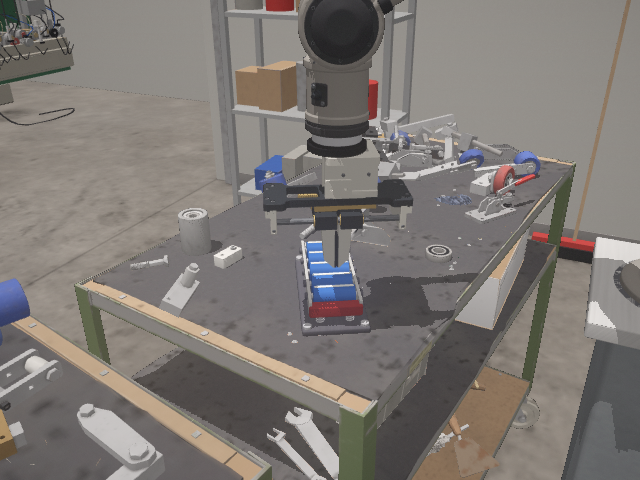

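The visible tip is at (336, 267) px, but the reported TCP projects to about (333, 287). Before touching anything I'll check this against the gripper body in both cameras.

Run:
```python
import numpy as np,cv2
from fit import D,proj
from cell import robot
from scipy.spatial.transform import Rotation as R
o=robot.observe();Rt=R.from_euler("xyz",o["tool_rot"])
print(o["tool_pos"])
box=np.array([[a*.095,b*.0375,z] for z in(-.0658,-.09) for a,b in((-1,-1),(-1,1),(1,1),(1,-1))])
fin=np.array([[a*.019,b*.0095,z] for z in(0,-.0658) for a,b in((-1,-1),(-1,1),(1,1),(1,-1))])
for c,(x0,y0,w,h),k in(("side",(240,140,200,190),4),("top",(140,180,220,240),2.5)):
    im=robot.read_camera(c)["img"][:,:,::-1][y0:y0+h,x0:x0+w].copy()
    im=cv2.resize(im,None,fx=k,fy=k,interpolation=cv2.INTER_CUBIC)
    for s,col in((box,(0,255,255)),(fin,(0,255,0))):
        q=((proj(D[c],Rt.apply(s)+o["tool_pos"])-[x0,y0]+.5)*k).astype(int)
        for g in(q[:4],q[4:]): cv2.polylines(im,[g.reshape(-1,1,2)],True,col,1)
        for i in range(4): cv2.line(im,tuple(map(int,q[i])),tuple(map(int,q[i+4])),col,1)
    cv2.imwrite(f"pics/box_{c}.png",im)
```

```text
[0.48501247 0.33718009 0.07462005]
```

View pics/box_side.png

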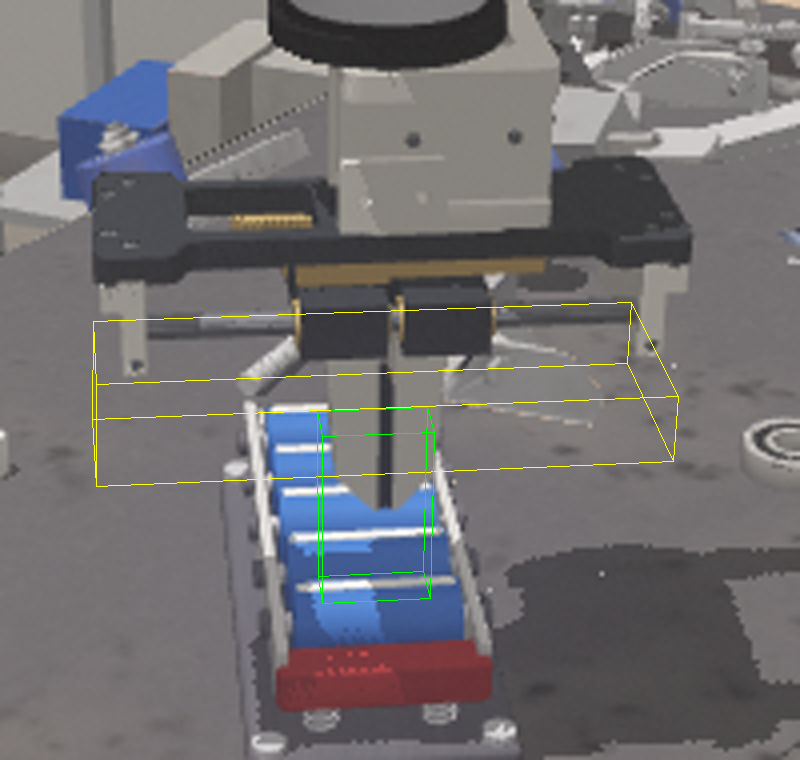

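View pics/box_top.png

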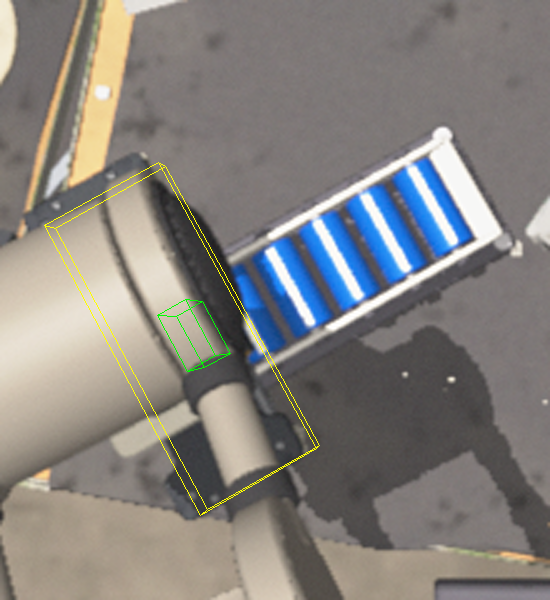

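The top view puts the gripper horizontally where it is reported, give or take about 1 cm. The side view puts it about 30 mm higher than reported. Going to a reported height of 55 mm before roller 1 is harmless either way, so I'll do that and look again.

Call:
move_arm(increments=[[0,1,-1,10,0,0.002,0.004],[0,0,0,9,0,0,0],[0,0,0,0,0,0,0]])

```text
time: 3.65
tool_pos: [0.4855, 0.339, 0.0552]
tool_rot: [3.142, -0.008, 0.525]
contact_force: [0.3, -0.2, -0.1]
opening: 0.0008
```

```bash
python3 loc.py -100 0 55
cat > snap.py <<'E'
import sys,cv2,numpy as np
from cell import robot
from fit import D,proj
n=sys.argv[1]
o=robot.observe()
im=robot.read_camera("side")["img"][:,:,::-1][190:340,280:420].copy()
im=cv2.resize(im,None,fx=4,fy=4,interpolation=cv2.INTER_CUBIC)
q=(proj(D["side"],o["tool_pos"][None])[0]-[280,190]+.5)*4
cv2.circle(im,tuple(int(v) for v in q),4,(0,255,0),1)
if len(sys.argv)>2:
    t=robot.read_camera("top")["img"][:,:,::-1][225:345,205:345]
    t=cv2.resize(t,None,fx=4.5,fy=4.5,interpolation=cv2.INTER_CUBIC)
    cv2.imwrite(f"pics/{n}t.png",t)
cv2.imwrite(f"pics/{n}.png",im)
E
python3 snap.py s3;python3 loc.py -100 0 55
```

```text
t 3.65 bed-local mm [-99.46   2.85  55.16] rot [ 3.1415 -0.0082  0.5253] F [ 0.27 -0.19 -0.08] open 0.0008
turn needed [ 0.0001 -0.0082 -0.0005]
shift mm [-2.8 -0.5  0.1]
t 3.7 bed-local mm [-99.41   3.11  55.53] rot [ 3.1415 -0.0089  0.5253] F [ 0.39 -0.19  0.28] open 0.0005
turn needed [ 0.0001 -0.0089 -0.0005]
shift mm [-3.1 -0.6  0.5]
```

View pics/s3.png

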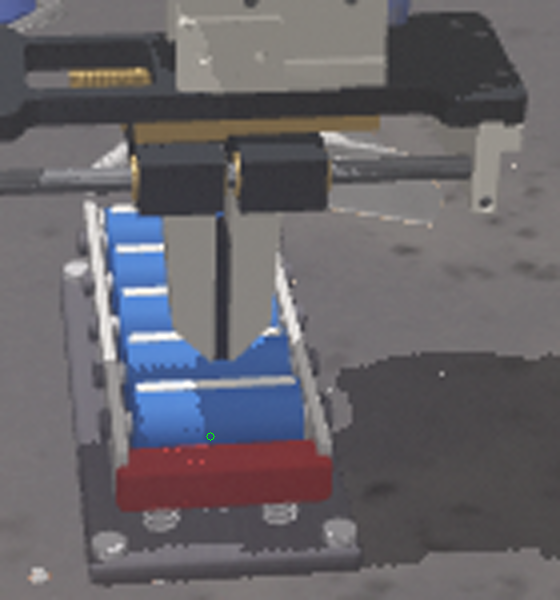

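The tip still looks about 30 mm higher than reported. I'll test by stroking gently forward at this height. If the report is right, that is the proper stroke. If not, nothing will be touched.

Call:
move_arm(increments=[[0,-3,4,0,0,-0.008,0],[0,0,5,0,0,0,0],[0,0,5,0,0,0,0],[0,0,5,0,0,0,0],[0,0,5,0,0,0,0],[0,0,0,0,0,0,0]])

```text
time: 4.45
tool_pos: [0.4966, 0.3149, 0.0561]
tool_rot: [3.141, -0.001, 0.525]
contact_force: [0.1, 0.4, 0.7]
opening: 0.0007
```

```bash
python3 loc.py -72 0 55;  python3 snap.py s4;python3 loc.py -72 0 55
```

```text
t 4.45 bed-local mm [-73.1    0.37  56.14] rot [ 3.1413e+00 -1.5000e-03  5.2470e-01] F [0.13 0.38 0.7 ] open 0.0007
turn needed [ 0.0003 -0.0015 -0.0011]
shift mm [-0.4  1.1  1.1]
t 4.5 bed-local mm [-73.31   0.36  56.11] rot [ 3.1413e+00 -1.4000e-03  5.2490e-01] F [-0.03  0.38  0.06] open 0.0005
turn needed [ 0.0003 -0.0014 -0.0009]
shift mm [-0.4  1.3  1.1]
```

View pics/s4.png

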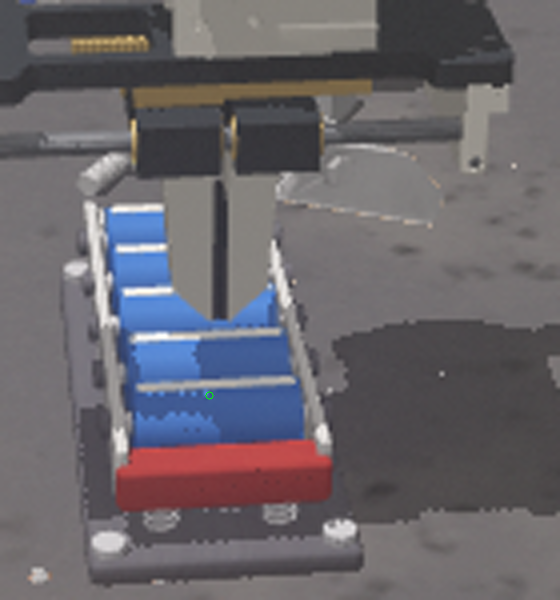

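There was no contact: all stripes are still up and the force is about 0. So the real tip sits some 30–35 mm above the reported height. I'll find the true contact height by feel, coming straight down on the top of roller 1, and shift 3 mm sideways to centre.

Call:
move_arm(increments=[[0,3,1,6,0,0,0],[0,0,0,7,0,0,0],[0,0,0,7,0,0,0],[0,0,0,0,0,0,0]])

```text
time: 5.0
tool_pos: [0.4992, 0.316, 0.034]
tool_rot: [3.142, -0.0, 0.525]
contact_force: [-0.4, 0.3, 0.2]
opening: 0.0004
```

```bash
python3 loc.py -72 3 32;  python3 snap.py s5;python3 loc.py -72 3 32
```

```text
t 5.0 bed-local mm [-72.8    3.13  34.03] rot [ 3.1415e+00 -2.0000e-04  5.2550e-01] F [-0.41  0.31  0.17] open 0.0004
turn needed [ 0.0001 -0.0002 -0.0003]
shift mm [-0.1  0.8  2. ]
t 5.05 bed-local mm [-72.77   3.42  34.4 ] rot [ 3.1415e+00 -9.0000e-04  5.2550e-01] F [ 0.22 -0.19  0.12] open 0.0006
turn needed [ 0.0001 -0.0009 -0.0003]
shift mm [-0.4  0.8  2.4]
```

View pics/s5.png

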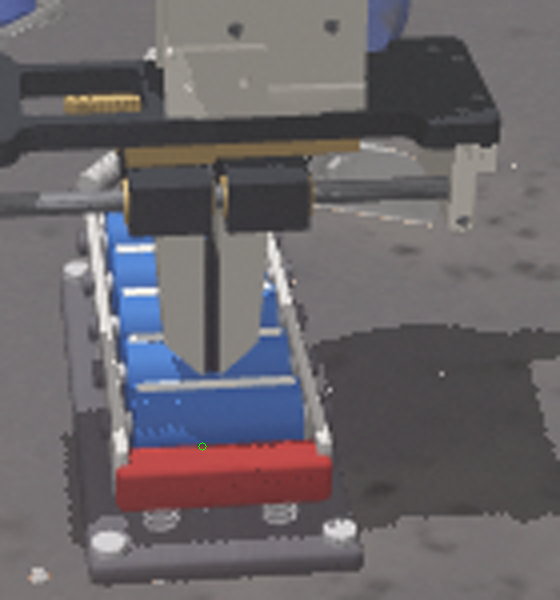

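Call:
move_arm(increments=[[0,0,0.5,2,0,0,0],[0,0,0,2,0,0,0],[0,0,0,0,0,0,0]])

```text
time: 5.42
tool_pos: [0.4999, 0.3158, 0.0306]
tool_rot: [3.141, -0.002, 0.526]
contact_force: [0.1, 0.4, -0.5]
opening: 0.0004
```

```bash
python3 loc.py -72 3 28;  python3 snap.py s6;python3 loc.py -72 3 28
```

```text
t 5.425 bed-local mm [-72.25   3.7   30.56] rot [ 3.1414e+00 -1.7000e-03  5.2550e-01] F [ 0.11  0.36 -0.48] open 0.0004
turn needed [ 0.0002 -0.0017 -0.0002]
shift mm [-0.7  0.2  2.6]
t 5.475 bed-local mm [-72.26   3.79  30.65] rot [ 3.1414e+00 -1.8000e-03  5.2550e-01] F [-0.07 -0.11 -0.34] open 0.0005
turn needed [ 0.0002 -0.0018 -0.0003]
shift mm [-0.8  0.3  2.6]
```

View pics/s6.png

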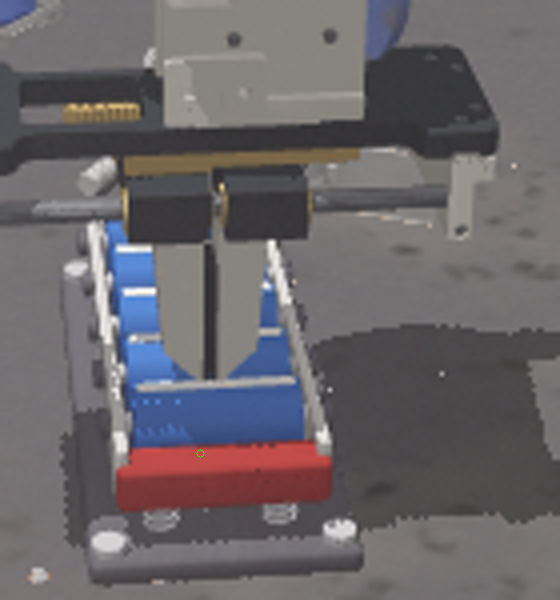

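Call:
move_arm(increments=[[0,0,0,2,0,0,0],[0,0,0,1,0,0,0]])

```text
time: 5.72
tool_pos: [0.5002, 0.316, 0.0277]
tool_rot: [3.141, -0.002, 0.526]
contact_force: [-0.1, 0.1, 0.1]
opening: 0.0004
```

```bash
python3 loc.py -72 3 25;  python3 snap.py s7;python3 loc.py -72 3 25
```

```text
t 5.725 bed-local mm [-72.27   3.97  27.74] rot [ 3.1414e+00 -2.4000e-03  5.2560e-01] F [-0.07  0.15  0.13] open 0.0004
turn needed [ 0.0002 -0.0024 -0.0002]
shift mm [-1.   0.3  2.7]
t 5.775 bed-local mm [-72.25   3.92  27.66] rot [ 3.1414e+00 -2.3000e-03  5.2550e-01] F [-0.16  0.31 -0.03] open 0.0006
turn needed [ 0.0002 -0.0023 -0.0003]
shift mm [-0.9  0.2  2.7]
```

View pics/s7.png

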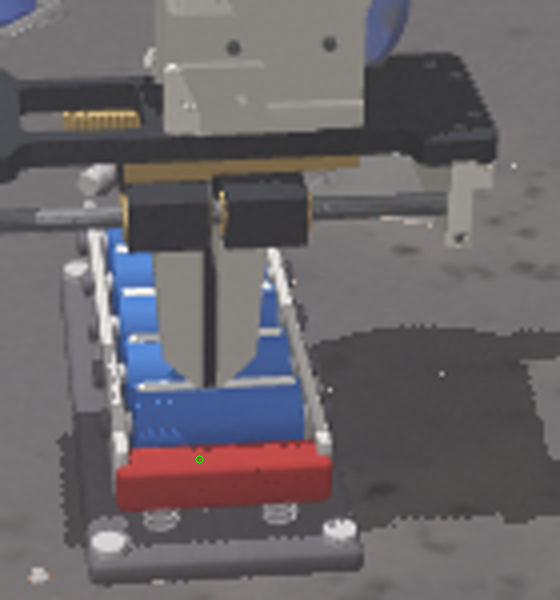

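Call:
move_arm(increments=[[0,0,0,1.5,0,0,0],[0,0,0,1,0,0,0]])

```text
time: 6.02
tool_pos: [0.5002, 0.316, 0.025]
tool_rot: [3.141, -0.002, 0.525]
contact_force: [0.3, 1.2, 0.3]
opening: 0.0003
```

```bash
python3 loc.py -72 3 25;  python3 snap.py s8;python3 loc.py -72 3 25
```

```text
t 6.025 bed-local mm [-72.22   3.98  25.01] rot [ 3.1413e+00 -2.4000e-03  5.2550e-01] F [0.27 1.19 0.33] open 0.0003
turn needed [ 0.0002 -0.0024 -0.0003]
shift mm [-1.   0.2  0. ]
t 6.075 bed-local mm [-72.23   3.9   24.91] rot [ 3.1414e+00 -2.2000e-03  5.2550e-01] F [-0.18 -0.63 -0.75] open 0.0004
turn needed [ 0.0002 -0.0022 -0.0003]
shift mm [-0.9  0.2 -0.1]
```

View pics/s8.png

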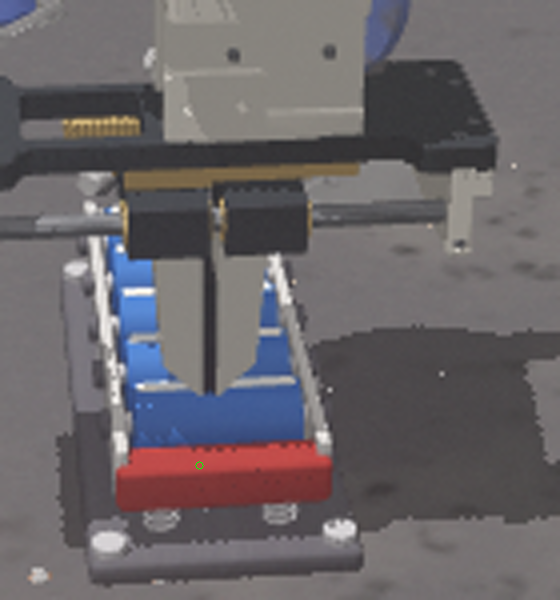

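Call:
move_arm(increments=[[0,0,0,1.5,0,0,0],[0,0,0,0.5,0,0,0]])

```text
time: 6.32
tool_pos: [0.5003, 0.316, 0.023]
tool_rot: [3.141, -0.003, 0.526]
contact_force: [-0.3, -0.4, 1.0]
opening: 0.0004
```

```bash
python3 loc.py -72 3 25;  python3 snap.py s9;python3 loc.py -72 3 25
```

```text
t 6.325 bed-local mm [-72.25   4.08  23.  ] rot [ 3.1413e+00 -2.6000e-03  5.2560e-01] F [-0.33 -0.39  1.03] open 0.0004
turn needed [ 0.0002 -0.0026 -0.0002]
shift mm [-1.1  0.2 -2. ]
t 6.375 bed-local mm [-72.25   4.05  23.01] rot [ 3.1413e+00 -2.6000e-03  5.2550e-01] F [-0.36  0.19  2.17] open 0.0006
turn needed [ 0.0002 -0.0026 -0.0002]
shift mm [-1.   0.2 -2. ]
```

View pics/s9.png

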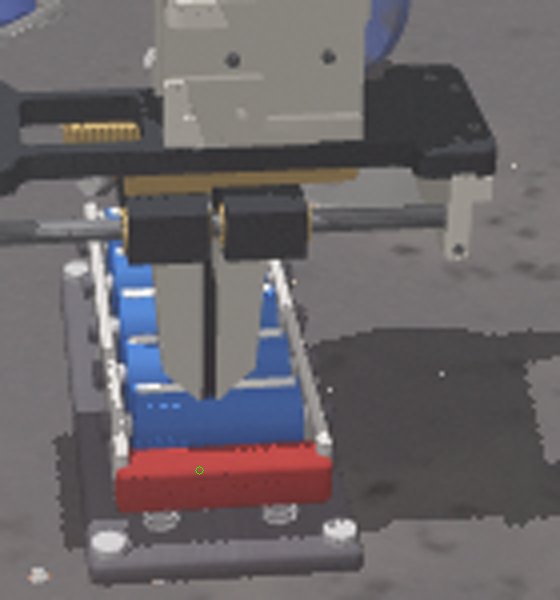

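Contact at last: the upward force is 1–2 N at a reported z of about 23 mm, so the real offset is about 36 mm. I'll lift, go back to before roller 1, and come down to a reported height of about 20.5 mm, roughly 2.5 mm into the springs.

Call:
move_arm(increments=[[0,0,0,-12,0,0,0],[0,0,0,-8,0,-0.003,0],[0,0,-16,0,0,0,0],[0,-1,-16,0,0,0,0],[0,0,0,0,0,0,0],[0,0,0,11,0,0,0],[0,0,0,9,0,0,0],[0,0,0,0,0,0,0]])

```text
time: 7.38
tool_pos: [0.4811, 0.3453, 0.0223]
tool_rot: [3.141, 0.002, 0.526]
contact_force: [1.0, 0.9, 0.8]
opening: 0.0005
```

```bash
python3 loc.py -90 3 20.5;  python3 snap.py s10;python3 loc.py -90 3 20.5
```

```text
t 7.375 bed-local mm [-107.18    2.17   22.3 ] rot [3.1414e+00 2.1000e-03 5.2650e-01] F [0.97 0.95 0.82] open 0.0005
turn needed [0.0002 0.0021 0.0007]
shift mm [ 0.8 17.2  1.8]
t 7.425 bed-local mm [-107.13    2.42   22.7 ] rot [3.1414e+00 1.5000e-03 5.2640e-01] F [ 0.59  0.56 -0.5 ] open 0.0008
turn needed [0.0002 0.0015 0.0006]
shift mm [ 0.6 17.1  2.2]
```

View pics/s10.png

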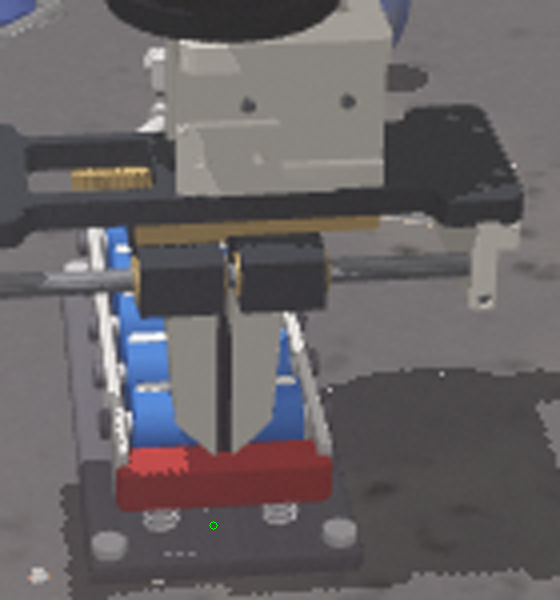

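The tip is above the red bar, before roller 1. Starting the stroke.

Call:
move_arm(increments=[[0,0.5,4,1.2,0,0.002,0],[0,0,4,1,0,0,0],[0,0,4,0,0,0,0],[0,0,4,0,0,0,0],[0,0,4,0,0,0,0],[0,0,4,0,0,0,0],[0,0,4,0,0,0,0],[0,0,4,0,0,0,0]])

```text
time: 8.43
tool_pos: [0.4999, 0.3161, 0.0219]
tool_rot: [3.141, -0.003, 0.526]
contact_force: [0.0, 1.1, 2.4]
opening: 0.0005
```

```bash
python3 loc.py -72 3 20.5;  python3 snap.py s11;python3 loc.py -72 3 20.5
```

```text
t 8.425 bed-local mm [-72.47   3.81  21.88] rot [ 3.1415e+00 -3.0000e-03  5.2560e-01] F [0.04 1.15 2.39] open 0.0005
turn needed [ 0.0001 -0.003  -0.0002]
shift mm [-0.8  0.5  1.4]
t 8.475 bed-local mm [-71.98   3.81  21.87] rot [ 3.1412e+00 -2.9000e-03  5.2530e-01] F [-1.19 -0.06  1.91] open 0.0006
turn needed [ 0.0004 -0.0029 -0.0005]
shift mm [-0.8 -0.   1.4]
```

View pics/s11.png

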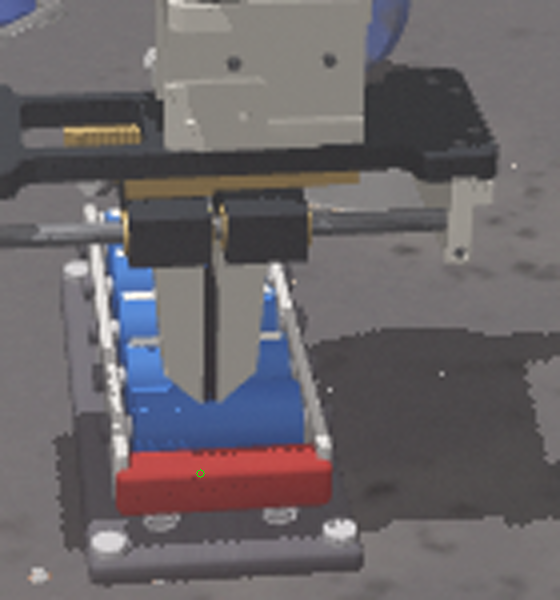

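Roller 1's stripe has rolled away and the force is about 2 N, so the stroke works. Continuing along the row, about 1 mm lower.

Call:
move_arm(increments=[[0,-0.5,4,0.8,0,-0.003,0],[0,0,4,0.2,0,0,0],[0,0,4,0,0,0,0],[0,0,4,0,0,0,0],[0,0,4,0,0,0,0],[0,0,4,0,0,0,0],[0,0,4,0,0,0,0],[0,0,4,0,0,0,0],[0,0,4,0,0,0,0]])

```text
time: 9.6
tool_pos: [0.5196, 0.2825, 0.0211]
tool_rot: [3.141, -0.001, 0.526]
contact_force: [-0.9, -0.1, 3.0]
opening: 0.0004
```

```bash
python3 snap.py s12;python3 loc.py -36 3 20.5
```

```text
t 9.65 bed-local mm [-33.02   3.9   21.09] rot [ 3.1409e+00 -1.1000e-03  5.2530e-01] F [-0.16 -0.55  2.61] open 0.001
turn needed [ 0.0007 -0.0011 -0.0005]
shift mm [-0.9 -3.   0.6]
```

View pics/s12.png

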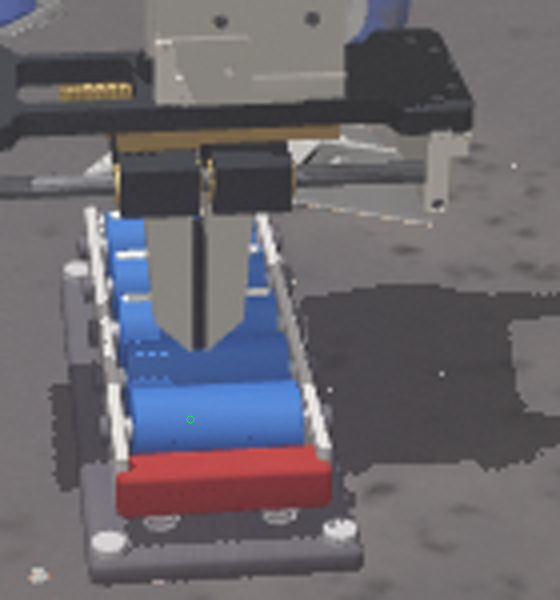

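Rollers 1 and 2 are rolled and the force is about 3 N. On to roller 3.

Call:
move_arm(increments=[[0,-1,4,0,0,-0.001,0],[0,0,4,0,0,0,0],[0,0,4,0,0,0,0],[0,0,4,0,0,0,0],[0,0,4,0,0,0,0],[0,0,4,0,0,0,0],[0,0,4,0,0,0,0],[0,0,4,0,0,0,0],[0,0,4,0,0,0,0]])

```text
time: 10.78
tool_pos: [0.5387, 0.2485, 0.0213]
tool_rot: [3.141, -0.001, 0.525]
contact_force: [0.2, 1.1, 2.4]
opening: 0.0007
```

```bash
python3 snap.py s13;python3 loc.py 0 3 20.5
```

```text
t 10.825 bed-local mm [ 5.9   3.45 21.31] rot [ 3.1405e+00 -1.4000e-03  5.2520e-01] F [-0.09 -0.74  2.25] open 0.0003
turn needed [ 0.001  -0.0014 -0.0006]
shift mm [-0.5 -5.9  0.8]
```

View pics/s13.png

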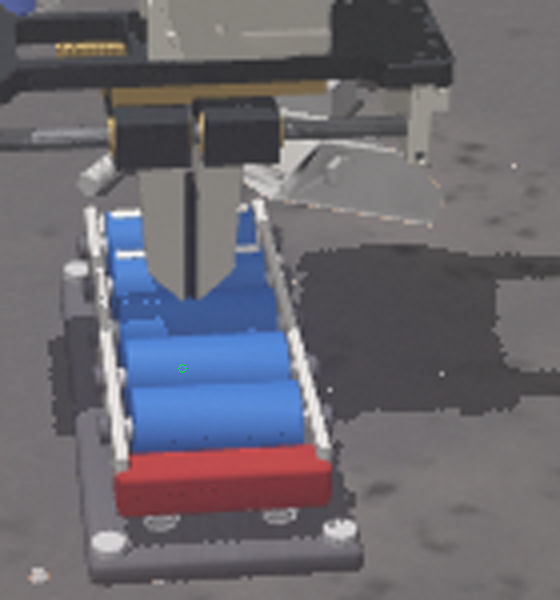

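Call:
move_arm(increments=[[0,0,4,0.5,0.001,-0.001,0],[0,0,4,0,0,0,0],[0,0,4,0,0,0,0],[0,0,4,0,0,0,0],[0,0,4,0,0,0,0],[0,0,4,0,0,0,0],[0,0,4,0,0,0,0],[0,0,4,0,0,0,0]])

```text
time: 11.82
tool_pos: [0.5559, 0.2187, 0.0208]
tool_rot: [-3.141, -0.0, 0.525]
contact_force: [-0.6, 0.5, 3.0]
opening: 0.0004
```

```bash
python3 snap.py s14;python3 loc.py 36 3 20.5
```

```text
t 11.875 bed-local mm [40.44  3.38 20.82] rot [ 3.1415e+00 -2.0000e-04  5.2510e-01] F [ 1.   -0.46  2.35] open 0.0005
turn needed [ 0.0001 -0.0002 -0.0007]
shift mm [-0.4 -4.4  0.3]
```

View pics/s14.png

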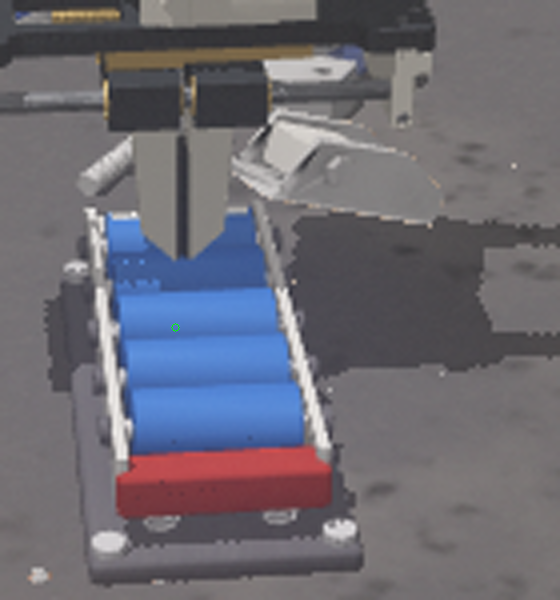

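Four rollers are done. Next is roller 5, carrying on past it.

Call:
move_arm(increments=[[0,0,4,0,0,0,0],[0,0,4,0,0,0,0],[0,0,4,0,0,0,0],[0,0,4,0,0,0,0],[0,0,4,0,0,0,0],[0,0,4,0,0,0,0],[0,0,4,0,0,0,0],[0,0,4,0,0,0,0],[0,0,4,0,0,0,0],[0,0,4,0,0,0,0],[0,0,4,0,0,0,0]])

```text
time: 13.25
tool_pos: [0.5798, 0.1774, 0.0207]
tool_rot: [3.141, -0.0, 0.525]
contact_force: [0.1, -0.5, 2.5]
opening: 0.0006
```

```bash
python3 snap.py s15;python3 loc.py 98 3 20.5
```

```text
t 13.3 bed-local mm [88.13  3.28 20.71] rot [ 3.141e+00 -1.000e-04  5.250e-01] F [ 1.63 -0.23  1.65] open 0.0006
turn needed [ 0.0006 -0.0001 -0.0008]
shift mm [-0.3  9.9  0.2]
```

View pics/s15.png

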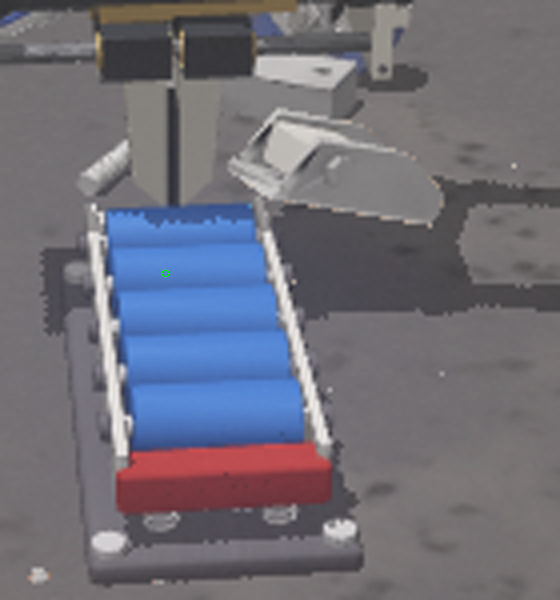

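All five stripes are gone from the top. Passing off the end, then lifting clear.

Call:
move_arm(increments=[[0,0,4,0,0,0,0],[0,0,4,0,0,0,0],[0,0,4,0,0,0,0],[0,0,4,-2,0,0,0],[0,0,0,-25,0,0,0],[0,0,0,-40,0,0,0],[0,0,0,-40,0,0,0],[0,-40,0,-20,0,0,0],[0,-50,0,0,0,0,0],[0,-50,0,0,0,0,0],[0,0,0,0,0,0,0],[0,0,0,0,0,0,0]])

```text
time: 14.8
tool_pos: [0.4643, 0.089, 0.1517]
tool_rot: [3.141, 0.002, 0.525]
contact_force: [-0.3, -0.6, -0.2]
opening: 0.0003
```

```bash
python3 loc.py
python3 - <<'E'
from cell import robot
import cv2
for c in("top","side"):
    d=robot.read_camera(c)["img"][:,:,::-1]; cv2.imwrite(f"pics/end_{c}f.png",d)
    d=d[140:390,190:430] if c=="top" else d[190:350,200:460]
    cv2.imwrite(f"pics/end_{c}.png",cv2.resize(d,None,fx=2.4 if c=="top" else 3,fy=2.4 if c=="top" else 3,interpolation=cv2.INTER_CUBIC))
    for t in("bearing","bolt","nylon"): print(c,t,robot.look_for(t,c)[:2])
E
```

```text
t 14.8 bed-local mm [ 106.08 -141.    151.73] rot [3.1408e+00 1.7000e-03 5.2480e-01] F [-0.25 -0.65 -0.2 ] open 0.0003
turn needed [ 0.0008  0.0017 -0.001 ]
top bearing []
top bolt [{'rect': [370.1, 207.1, 43.9, 15.6], 'conf': 0.89}, {'rect': [278.4, 255.0, 32.4, 37.5], 'conf': 0.7}]
top nylon [{'rect': [274.6, 155.7, 36.5, 24.1], 'conf': 0.68}]
side bearing [{'rect': [425.1, 244.1, 30.1, 16.8], 'conf': 0.98}]
side bolt [{'rect': [301.0, 215.6, 27.7, 21.8], 'conf': 0.67}]
side nylon [{'rect': [214.3, 245.4, 30.2, 23.0], 'conf': 0.97}]
```

View pics/end_top.png

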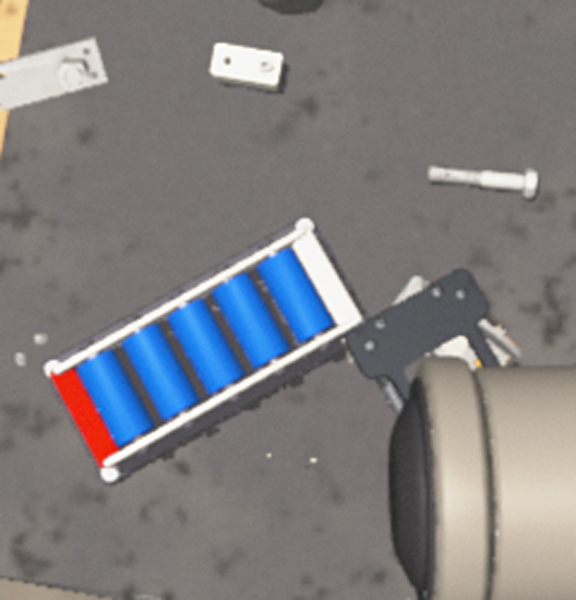

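View pics/end_side.png

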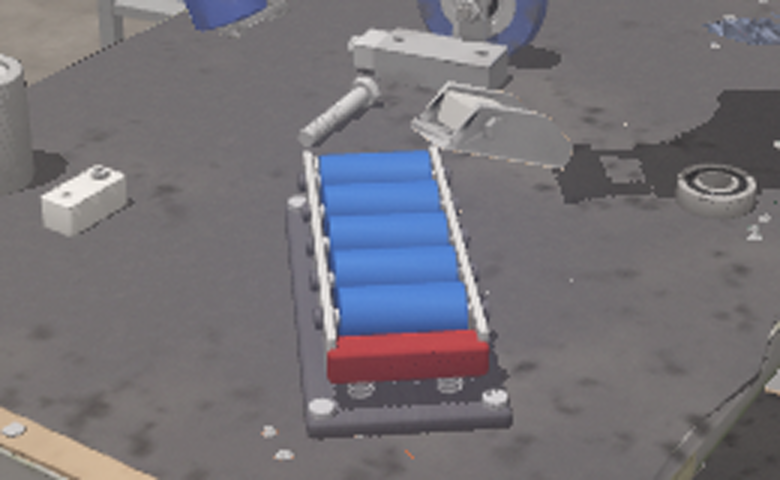

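Both end views show the rollers plain blue with the stripes rolled out of sight. The deck is up and the loose parts are where they were. The gripper is well above everything and reads no force. Handing in.

```bash
python3 -c "
from cell import robot
print(robot.hand_in())"
```

```text
the job is handed in; nothing more can be done
None
```

I stroked all five rollers in turn from the red end to the plain end with the fingertips shut, then lifted clear to the side and handed the job in at about 14.9 s. The hand-in reports no verdict.

**Last checks:**
- **Rollers:** all five stripes are out of sight in both camera views. I could not read the roll angles directly.
- **Deck:** it looks fully up again. During the stroke the force read between stops was about 1.7–3 N upwards. That means the deck sank only a few millimetres, far from its stop.
- **Loose parts:** bolt and nylon are in the same places in both views, to within the networks' scatter. The bearing is unmoved in the side view, but the arm hid it from the top camera, so it has that one check only.
- **Robot:** the contact force was about zero at the end.

**What disagreed:**
- **Tool height:** the real fingertips sat about 36 mm above the height the robot reported. The side camera showed it, and a first pass at the reported height touched nothing. I found the true height by lowering onto roller 1 until it pushed back. I then went back before the red end and made the real stroke.
- **Bed position:** the two cameras' fits of the bed differed by about 2–4 mm, too little to affect the stroke.

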